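# Shear the top slip off the stack into the corner of the registering jig

## Task

Slide the top wooden slip sideways off its stack onto the ledge beside it until its long edge lies snug against the long fence, then slide it lengthwise along the fence until its end is snug against the end stop too, and leave it lying there. Never lift the slip, leave the other slips stacked as they are and do not disturb the pencil or the end cutters. The fence and the end stop are clamped only lightly and must not be shifted, so feel for them and push the thin slip gently.

Things in the scene. Friction and masses are not known exactly. Their poses are not given: they have to be found in the camera images.
- jig: Plywood board 290 x 175 x 12 mm, fixed to the bench, place and yaw vary. Origin on the bench top; x along slips and fence, y from fence to stack, z up. Board x -145 to 145, y -75 to 100. A light wooden ledge covers y -70 to 40, flat top at z 30. The stack lies on the bare strip near x -18, y 71: bottom slip at z 12, underside of the top slip at z 31.5 (1.5 above the ledge).
- fence_nominal (a point): Fixed mark on the ledge top, jig (-15, -30, 30), axes as jig: where the face of the long fence would be at mid slot. The fence (fence_bar), a dark bar 230 (x) x 24 x 14 mm high with two wing nuts up to 25 high, is clamped up to 11 mm from there in y, differently each time; its true place is not measured. Its face towards the stack is parallel to x. It slips at 12 N.
- endstop_nominal (a point): Fixed mark on the ledge top, jig (112, -15, 30), axes as jig: where the face of the end stop (towards -x) would be at mid slot. The stop (endstop_bar), a dark bar 20 (x) x 50 (y) x 14 mm high with one wing nut up to 25 high, is clamped up to 10 mm from there in x, differently each time; its true place is not measured. It slips at 12 N.
- slip_top: Top slip of the stack: thin planed wooden strip, 36 x 179 x 6.5 mm, about 0.03 kg, the shortest of the four. Origin at the centre of its underside; its own y axis is its length and points along the jig's -x, its own x axis its width and points along the jig's +y, z up. It slides easily (drag well under 1 N if not pressed down).
- slip_3: Second slip from the top, 36 x 182 x 6.5 mm, same frame as the top one; stays in the stack.
- slip_2: Third slip from the top, 36 x 187 x 6.5 mm, same frame; stays in the stack.
- slip_1: Bottom slip, 36 x 199 x 6.5 mm, same frame; stays in the stack on the board.
- pencil: Pencil 6 x 150 x 7 mm lying on the bench between jig and vice, pointing away from the robot; bystander. Origin under its centre, y along it.
- end_cutters: Small end cutters 64 x 122 x 13 mm lying on the bench right of the vice; bystander. Origin under the centre.

How it is judged:
By the outcome, as a careful person would: the job done as asked, in the order asked, and still so for the second after the job is handed in, with the robot touching nothing.
It also fails if it takes over 51 s, if anything falls off the work surface, if the arm or the gripper's body presses on something with over 40 N, if the wrist force passes 120 N, or if a joint passes its speed limit or range.

## Robot

A 7-joint arm with a two-finger parallel gripper is mounted at the origin on a cart in front of the work surface, level with it; the furniture and walls round the work are solid. World frame = base frame: x ahead of the robot, y to its left, z up, the work surface at z = 0. Lengths are in mm, angles in rad, forces in N, time in s.
With the tool pointing down it reaches from about 400 to 900 mm from the base axis. Payload 5.6 kg.
Tool frame: the origin (TCP) lies midway between the tips of the shut fingers; the grasp point (between the pads) lies 19 mm behind it; x points along the fingers, y is the direction in which the jaws open and shut, and the axes are right-handed (so a half turn about x gives the same grasp; the last joint's range is limited). The gripper opens to 92 mm and grips with 3 to 60 N. Pads are 20 mm wide; open, the fingers measure 128 mm over their backs; the gripper's body (75 mm by 189 mm) begins 69 mm behind the grasp point.
Start: joints at [1.067, 0.468, -0.012, 1.603, 0.006, 1.071, -0.056], TCP at [288.994, -582.23, 214.592] pointing down, gripper open.
Joint ranges: [-2.53, 2.53], [-0.31, 2.02], [-1.57, 1.55], [0.28, 2.44], [-1.29, 4.43], [0.15, 1.84], [-2.92, 2.92]. Speed limits (rad/s): [2.57, 2.57, 3.14, 3.14, 3.14, 3.14, 3.14].

## Interface

Orientations are given as a rotation vector (axis times angle).
In Python, from cell import robot, grip, kin, viewer gives the robot as it stands. Calls block until the motion is done:
- robot.movep(position, orientation): joint-space move of the TCP to a pose.
- robot.servo_line(position, feed=150, rotation=None): straight line of the TCP; rotation=None keeps the orientation; feed is the mean speed in mm/s.
- robot.goto_joints(angles): joint-space move.
- grip(opening, newtons=None): opening from 0.0 (shut) to 1.0 (fully open); newtons is the grip in N (None keeps the last); returns when the fingers have stopped.
- robot.hold(seconds).
- kin.ik(position, orientation): joint angles nearest the present ones, or None.
- robot.observe(): the state.
- viewer.read_camera(name): name is "side" or "top" or "wrist"; returns the picture (480x640x3 uint8, red, green, blue); there is no depth.
- viewer.camera_info(name): a dict with "camera_matrix" (3x3 intrinsics, pixels), "R" (3x3) and "t" (3): a world point X has camera coordinates R X + t. Camera axes: x right, y down, z forward; pixel columns grow to the right and rows downward; lengths in mm; the calibration is good to about 2 mm. The wrist camera is an equidistant fisheye: a pixel r from the principal point sees the ray r / f radians off the axis. A picture is of the moment at which its call begins: read the wrist's pose just before it. camera_info takes no time and is no camera call; for the wrist camera it gives the pose at the moment of the call.
A pose or a line that the arm cannot do raises robot.IKError and nothing moves.
- robot.job_done(): hands the job in, once; it reports no verdict.
Trained networks look in the newest picture that a camera, given by its name, has taken for a name from the list of things; names that differ only in an ending like _2 or _b are one class to them, and where a whole thing is asked for, a point or a joint stands for the part that bears it (a point fixed in the world has none). Each returns a list of dicts, best first, with "confidence" (0 to 1); they miss things now and then, are a little off and sometimes report something else, mostly with a low value. They report only what shows in the picture. A call takes as long as a camera call.
- viewer.silhouettes(name, camera): "mask" (480x640 bool, what is visible of it).
- viewer.pinpoint(name, camera): "at" ([x, y, z] in mm, in the coordinates of the camera as it stood for that picture, good to about 4 mm: a listed point, or the origin of a listed thing).
The state is a dict: "t": time; "joints": joint angles; "joint_velocities": joint speeds; "joint_torque": joint torques, N m; "tcp_pos": TCP position; "tcp_rot": TCP orientation; "contact_force": force on the tool from outside, world axes, zero at the start; "wrist_torque": the same for the moment, N m; "grip_width": opening from 0.0 (shut) to 1.0 (fully open).
Only numpy, scipy, OpenCV 4.12 (cv2) and the standard library are available. Lean on these libraries where they do the work, as an engineer would, in place of code of your own. Each camera call takes 0.05 s, during which the arm holds its last target.

## Working session

There is one attempt and no reset: what is moved stays moved. The work goes in short steps, each a Python script; the robot and the scene stay as the last script left them, time stands still between calls to the robot, and variables do not carry over. Pictures are saved under pics/ and viewed, and the job is handed in when it is done.

```bash
ls; mkdir -p pics; python3 - <<'E'
from cell import robot, grip, kin, viewer
import cv2, numpy as np
s=robot.observe(); print(s)
for n in ("side","top","wrist"):
    im=viewer.read_camera(n); cv2.imwrite(f"pics/a_{n}.png",im[:,:,::-1]); print(n,viewer.camera_info(n))
E
```

```text
pics
{'t': 0.0, 'joints': array([ 1.06698635,  0.46835123, -0.01159642,  1.60362319,  0.00598353,
        1.0713784 , -0.05631829]), 'joint_velocities': array([ 0.00155854,  0.00017642,  0.00071154,  0.00066349,  0.00081087,
       -0.00136492,  0.00081231]), 'joint_torque': array([ 3.31540095e-04, -5.20563197e+01, -1.26296212e-02, -2.43743205e+01,
       -5.66453661e-02,  1.71573699e-02,  1.72981813e-04]), 'tcp_pos': array([ 288.71906899, -581.71385879,  213.65735082]), 'tcp_rot': array([ 1.96540305,  0.4627122 , -1.96641355]), 'contact_force': array([0.20857094, 0.0222233 , 0.23137539]), 'wrist_torque': array([ 0.00886161, -0.03333013, -0.03515076]), 'grip_width': 0.9960372864446239}
side {'camera_matrix': array([[536.63023044,   0.        , 309.38371717],
       [  0.        , 536.63023044, 237.50317889],
       [  0.        ,   0.        ,   1.        ]]), 'R': array([[-0.85754612, -0.51424913, -0.01274717],
       [-0.30494379,  0.52815938, -0.79250044],
       [ 0.4142752 , -0.67571851, -0.6097381 ]]), 't': array([ 567.85886896,  152.24630509, 1003.12376164])}
top {'camera_matrix': array([[474.96497278,   0.        , 325.89126529],
       [  0.        , 474.96497278, 238.22457755],
       [  0.        ,   0.        ,   1.        ]]), 'R': array([[ 0.00724644, -0.99955811, -0.02882837],
       [-0.99777209, -0.00531548, -0.0665027 ],
       [ 0.06632007,  0.02924605, -0.9973697 ]]), 't': array([160.98874675, 542.76817541, 975.35622825])}
wrist {'camera_matrix': array([[371.64829954,   0.        , 315.60191153],
       [  0.        , 371.64829954, 239.98154712],
       [  0.        ,   0.        ,   1.        ]]), 'R': array([[ 0.44425164, -0.8958993 , -0.00222041],
       [-0.85694159, -0.42565391,  0.29063699],
       [-0.2613266 , -0.1272132 , -0.95683082]]), 't': array([-648.75130206,  -33.56115335,  393.83366885])}
```

View pics/a_top.png

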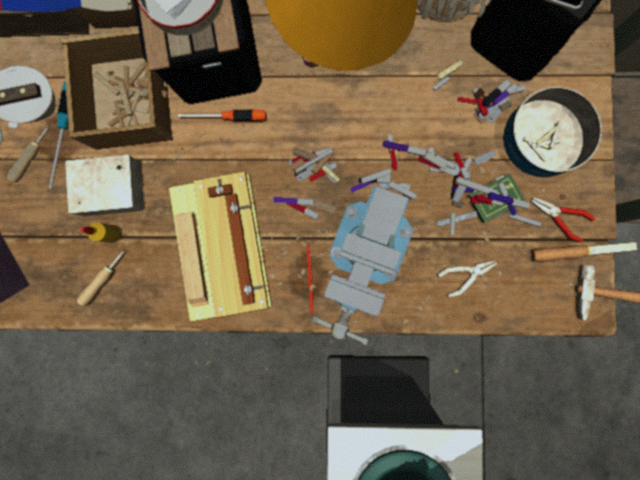

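View pics/a_side.png

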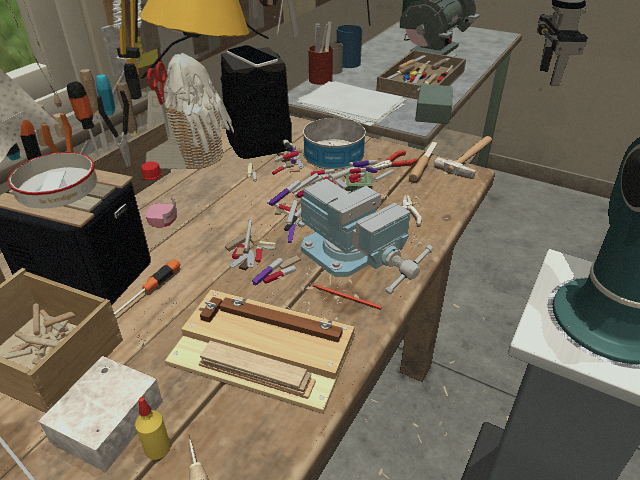

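```bash
python3 - <<'E'
from cell import robot, grip, kin, viewer
import cv2, numpy as np
for cam in ("top","side"):
    viewer.read_camera(cam); I=viewer.camera_info(cam); R,t=I["R"],I["t"]
    for n in ("jig","fence_nominal","endstop_nominal","slip_top","pencil"):
        for d in viewer.pinpoint(n,cam)[:3]:
            print(cam,n,round(d["confidence"],2),(R.T@(np.array(d["at"])-t)).round(1))
    img=viewer.read_camera(cam)[:,:,::-1].copy()
    for n,c in (("slip_top",(0,0,255)),("fence_bar",(255,0,0)),("endstop_bar",(0,255,0)),("jig",(0,255,255))):
        for d in viewer.silhouettes(n,cam)[:1]:
            cs,_=cv2.findContours(d["mask"].astype(np.uint8),0,1); cv2.drawContours(img,cs,-1,c,1); print(n,d["confidence"],d["mask"].sum())
            np.save(f"pics/m_{cam}_{n}.npy",d["mask"])
    cv2.imwrite(f"pics/b_{cam}.png",img)
print(robot.observe()["t"])
E
```

```text
top jig 0.97 [523.7 380.5   3.9]
top fence_nominal 0.77 [518.7 345.8  29.3]
top endstop_nominal 0.67 [637.2 382.2  26.9]
top slip_top 0.66 [499.6 446.7  31. ]
top pencil 0.6 [ 4.594e+02  1.980e+02 -1.000e-01]
slip_top 0.87 1482Traceback (most recent call last):
  File "<stdin>", line 10, in <module>
ValueError: it knows: end_cutters, endstop_nominal, fence_nominal, jig, pencil, slip, slip_top
```

```bash
cat > h.py <<'E'
from cell import robot, grip, kin, viewer
import cv2, numpy as np
from scipy.spatial.transform import Rotation as Ro
def proj(I,P):
    K,R,t=I["camera_matrix"],I["R"],I["t"]; c=np.atleast_2d(P)@R.T+t
    return c[:,:2]/c[:,2:]*[K[0,0],K[1,1]]+K[:2,2]
def projw(I,P):
    K,R,t=I["camera_matrix"],I["R"],I["t"]; c=np.atleast_2d(P)@R.T+t
    rho=np.linalg.norm(c[:,:2],axis=1); th=np.arctan2(rho,c[:,2])
    return c[:,:2]/rho[:,None]*th[:,None]*K[0,0]+K[:2,2]
def jig2w(p,P):  # p=(x,y,yaw)
    P=np.atleast_2d(np.array(P,float)); c,s=np.cos(p[2]),np.sin(p[2])
    return np.c_[p[0]+c*P[:,0]-s*P[:,1], p[1]+s*P[:,0]+c*P[:,1], P[:,2]]
def rotv(yaw,flip=False):
    if flip: yaw+=np.pi
    c,s=np.cos(yaw),np.sin(yaw)
    return Ro.from_matrix(np.array([[0,c,s],[0,s,-c],[-1,0,0]])).as_rotvec()
def box(x0,x1,y0,y1,z): return [(x0,y0,z),(x1,y0,z),(x1,y1,z),(x0,y1,z)]
E
python3 - <<'E'
from h import *
s=robot.observe(); print(Ro.from_rotvec(s["tcp_rot"]).as_matrix().round(2))
img=viewer.read_camera("top"); I=viewer.camera_info("top")
p=(523.7,380.5,np.deg2rad(8))
for fl in (0,1):
    q=kin.ik(jig2w(p,[(-18,110,200)])[0],rotv(p[2],fl)); print(q)
c=img[160:330,150:290,::-1]
c=cv2.resize(c,None,fx=3.5,fy=3.5,interpolation=cv2.INTER_CUBIC)
for B,col in ((box(-145,145,-75,100,12),(0,0,255)),(box(-145,145,-70,40,30),(255,0,0)),(box(-107,71,53,89,38),(0,200,0))):
    u=(proj(I,jig2w(p,B))-[150,160]+.5)*3.5
    cv2.polylines(c,[np.round(u).astype(int)],True,col,1)
cv2.imwrite("pics/c_top.png",c)
E
```

```text
[[-0.    0.44 -0.9 ]
 [-0.   -0.9  -0.44]
 [-1.    0.    0.  ]]
[-0.30323824  0.71504888 -0.84107986  1.46358955  0.54977358  1.20917061
 -1.07823028]
[-0.11802221  0.98355771 -1.33182863  1.45108553  0.95390763  1.44096491
  1.82609743]
```

View pics/c_top.png

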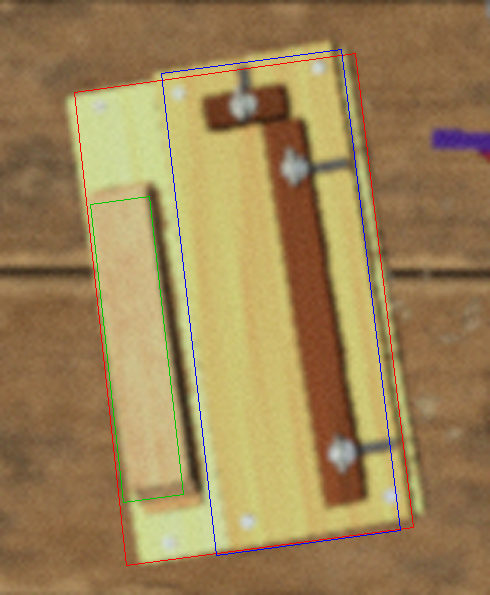

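```bash
python3 - <<'E'
from h import *
s=robot.observe(); p=(523.7,380.5,np.deg2rad(8.5))
a=np.arctan2(s["tcp_pos"][1],s["tcp_pos"][0])
robot.movep([480*np.cos(a),480*np.sin(a),290],s["tcp_rot"])
q=np.array(robot.observe()["joints"]); print(q.round(2),robot.observe()["t"])
q2=q.copy(); q2[0]=-0.70; q2[6]+= 0
robot.goto_joints(q2); s=robot.observe(); print(s["t"],s["tcp_pos"],Ro.from_rotvec(s["tcp_rot"]).as_matrix().round(2))
for fl in (0,1):
    print(fl,kin.ik(jig2w(p,[(-18,20,260)])[0],rotv(p[2],fl)))
    print(fl,kin.ik(jig2w(p,[(-18,110,35)])[0],rotv(p[2],fl)))
E
```

```text
[ 1.07  0.1  -0.03  1.91  0.    1.12 -0.07] 1.3667
3.9917 [380.90007124 293.67709474 290.18130944] [[ 0.    0.79  0.61]
 [ 0.    0.61 -0.79]
 [-1.    0.    0.  ]]
0 [-0.73473347  0.41249223  0.01837308  1.57939573 -0.00807005  1.14977883
 -0.56624994]
0 [-0.80643668  0.73568761 -0.03557806  1.60005829  0.03307681  0.80643503
 -0.70736122]
1 [-0.49111698  0.43902021 -0.31563167  1.56123041  0.14414698  1.16431669
  2.45410291]
1 [-0.57107538  0.77816282 -0.3859416   1.58132658  0.35846079  0.85289999
  2.1955548 ]
```

```bash
python3 - <<'E'
from h import *
p=(523.7,380.5,np.deg2rad(8.5))
robot.movep(jig2w(p,[(-40,40,270)])[0],rotv(p[2]))
s=robot.observe(); I=viewer.camera_info("wrist"); im=viewer.read_camera("wrist"); print(s["t"],s["tcp_pos"])
np.savez("pics/w.npz",im=im,**I)
for n in ("jig","fence_nominal","endstop_nominal","slip_top"):
    for d in viewer.pinpoint(n,"wrist")[:2]:
        print(n,round(d["confidence"],2),(I["R"].T@(np.array(d["at"])-I["t"])).round(1))
cv2.imwrite("pics/d_w.png",im[:,:,::-1])
E
```

```text
4.6583 [478.21356483 412.9933158  269.46956685]
jig 0.62 [523.7 379.4  -1.2]
fence_nominal 0.82 [516.6 349.7  33.6]
endstop_nominal 0.68 [639.2 385.3  31.6]
slip_top 0.8 [501.3 451.6  33.1]
```

View pics/d_w.png

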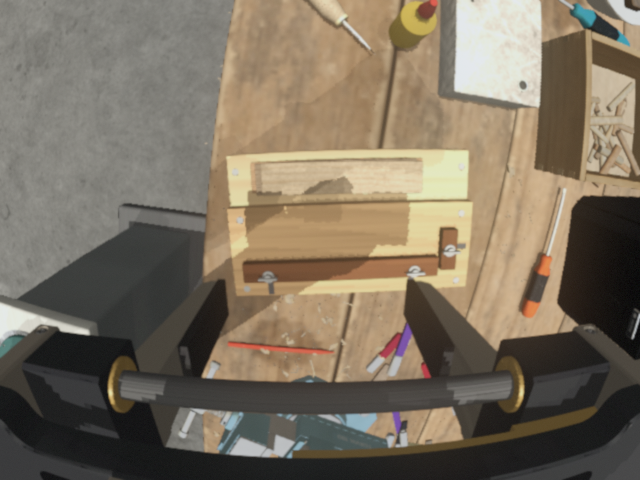

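```bash
python3 - <<'E'
import numpy as np,cv2
from h import projw,jig2w,box
d=np.load("pics/w.npz"); im=d["im"]; I={k:d[k] for k in("camera_matrix","R","t")}
def dense(B):
    B=np.array(B,float); return np.vstack([np.linspace(B[i],B[(i+1)%4],20) for i in range(4)])
p=(523.7,380,np.deg2rad(8.7))
c=cv2.resize(im[140:305,215:485,::-1],None,fx=2.9,fy=2.9,interpolation=cv2.INTER_CUBIC)
o=c.copy()
for B,col in ((box(-145,145,-75,100,12),(0,0,255)),(box(-145,145,-70,40,30),(255,0,0)),(box(-107.5,71.5,53,89,38),(0,200,0))):
    u=(projw(I,jig2w(p,dense(B)))-[215,140]+.5)*2.9
    cv2.polylines(o,[np.round(u).astype(int)],True,col,1)
cv2.imwrite("pics/e1.png",np.vstack([c,np.zeros((4,c.shape[1],3),np.uint8)])); cv2.imwrite("pics/e2.png",o)
E
```

```text
(no output)
```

View pics/e2.png

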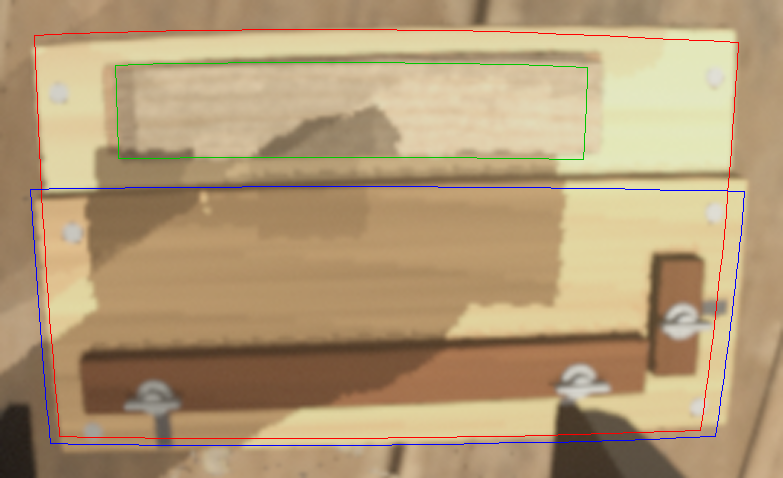

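View pics/e1.png

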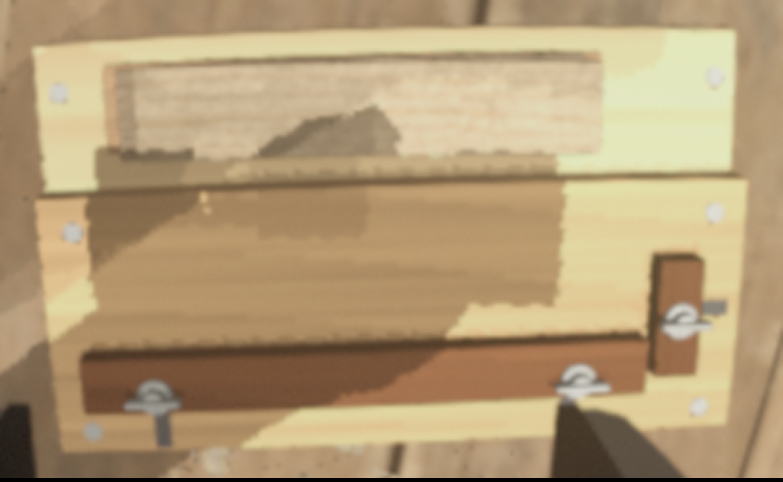

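```bash
cat > fit.py <<'E'
import numpy as np
from scipy.optimize import least_squares
from h import projw,jig2w
d=np.load("pics/w.npz"); I={k:d[k] for k in("camera_matrix","R","t")}
def px(u): return np.array(u)/2.9-.5+[215,140]
J=np.array([(-145,100,12),(145,100,12),(-145,40,30),(145,40,30),(145,-70,30),(-145,-70,30)],float)
U=px([(33,45),(736,28),(37,199),(746,180),(726,425),(62,452)])
r=least_squares(lambda q:(projw(I,jig2w((q[0],q[1],q[2]/1000),J))-U).ravel(),(523,380,160))
p=(r.x[0],r.x[1],r.x[2]/1000); print(p,np.rad2deg(p[2]),r.fun.reshape(-1,2).round(2))
# pixel -> jig at z
def pj(u,z):
    return least_squares(lambda q:(projw(I,jig2w(p,[(q[0],q[1],z)]))-px([u])).ravel(),(0,0)).x.round(1)
for n,u,z in (("fence base L",(84,350),30),("fence base R",(643,333),30),("fence top L",(84,356),44),("fence top R",(643,340),44),("fence bk L",(85,412),44),("fence bk R",(645,390),44),
  ("stop base",(651,300),30),("stop top",(657,300),44),("stop top back",(703,262),44),
  ("slip top UR",(602,62),38),("slip top UL",(135,68),38),("slip top LR",(602,153),38),("slip LL",(135,157),38)): print(n,pj(u,z))
print("cam",-I["R"].T@I["t"])
E
python3 fit.py
```

```text
(np.float64(526.1659904195989), np.float64(381.00037947915945), np.float64(0.1844071132185495)) 10.565749299614021 [[-0.08  0.06]
 [ 0.28  0.65]
 [-1.    0.06]
 [ 0.76 -0.5 ]
 [ 0.17 -0.07]
 [-0.01 -0.05]]
fence base L [-130.4  -23.9]
fence base R [101.8 -25.2]
fence top L [-127.5  -21.5]
fence top R [ 97.2 -23.1]
fence bk L [-129.6  -45.7]
fence bk R [ 99.8 -45.1]
stop base [104.4 -10.8]
stop top [102.1  -6.3]
stop top back [121.    8.9]
slip top UR [77.6 87.9]
slip top UL [-99.7  90.2]
slip top LR [78.2 52.4]
slip LL [-101.8   56.2]
cam [465.88822556 494.69937007 440.63725273]
```

```bash
cat >> fit.py <<'E'
print("---top")
from h import proj,viewer
It=viewer.camera_info("top")
Jt=np.array([(145,100,12),(-145,100,12),(-145,-75,12)],float)
Ut=np.array([(67,98),(136,565),(424,514)])/3.5-.5+[150,160]
ft=lambda q:(proj(It,jig2w((q[0],q[1],q[2]/1000),Jt))-Ut).ravel()
r2=least_squares(ft,(523,380,160)); print(r2.x,r2.fun.round(2)); print("wrist fit in top:",ft(r.x).round(2))
E
python3 fit.py | sed -n '/top$/,$p'
```

```text
---top
[526.44980947 379.98516935 181.12359084] [-0.35 -0.58  0.51  0.14 -0.17  0.42]
wrist fit in top: [-1.02 -0.26  0.28  0.39 -0.45  0.4 ]
```

```bash
cat >> h.py <<'E'
p=(526.3,380.6,0.1830)
def W(x,y,z): return jig2w(p,[(x,y,z)])[0]
def toj(w):
    c,s=np.cos(p[2]),np.sin(p[2]); d=np.array(w)-[p[0],p[1],0]
    return np.array([c*d[0]+s*d[1],-s*d[0]+c*d[1],d[2]])
def fj(o):
    f=np.array(o["contact_force"]); c,s=np.cos(p[2]),np.sin(p[2]); return np.array([c*f[0]+s*f[1],-s*f[0]+c*f[1],f[2]])
def st(n=1):
    o=robot.observe(); return o["t"],toj(o["tcp_pos"]),fj(o)
def show(tag=""):
    t,q,f=st(); print(tag,"t%.2f"%t,"pos",q.round(2),"F",f.round(2))
E
python3 - <<'E'
from h import *
robot.movep(W(-11,18,70),rotv(p[2])); show()
robot.servo_line(W(-11,18,35),feed=50); show()
for z in np.arange(34,27.5,-0.5):
    robot.servo_line(W(-11,18,z),feed=20); t,q,f=st(); print(z,round(t,2),q.round(2),f.round(2))
    if f[2]>2.5: break
robot.servo_line(W(-11,18,38),feed=60); show()
E
```

```text
t5.73 pos [-10.09  18.99  71.56] F [ 0.21 -0.05 -0.01]
 t6.58 pos [-10.84  18.03  35.07] F [-0.64  1.    0.36]
34.0 6.83 [-10.88  18.06  34.21] [ 0.33  1.34 -0.01]
33.5 7.08 [-10.98  18.02  33.57] [-0.37  0.86  0.17]
33.0 7.33 [-11.01  17.97  32.97] [ 0.78  0.28 -0.82]
32.5 7.58 [-11.06  17.96  32.43] [ 0.52  0.15 -0.6 ]
32.0 7.83 [-11.04  18.02  31.96] [ 0.19 -1.38 -0.8 ]
31.5 8.08 [-11.02  18.    31.47] [-0.73 -0.1   1.25]
31.0 8.33 [-11.03  17.97  30.96] [-0.95 -0.15  0.22]
30.5 8.58 [-10.93  18.04  30.55] [-0.1   0.02 -0.1 ]
30.0 8.83 [-10.92  18.06  30.52] [-2.2  -0.99  4.37]
 t9.12 pos [-10.68  18.21  38.41] F [-0.14  0.22 -0.38]
```

```bash
python3 - <<'E'
from h import *
robot.servo_line(W(-11,30,75),feed=120)
robot.servo_line(W(-11,112,70),feed=150)
robot.servo_line(W(-11,112,34.3),feed=80); show()
robot.servo_line(W(-11,103,34.3),feed=50); show()
I=viewer.camera_info("wrist"); im=viewer.read_camera("wrist"); cv2.imwrite("pics/f_w.png",im[:,:,::-1])
cv2.imwrite("pics/f_s.png",cv2.resize(viewer.read_camera("side")[270:430,140:380,::-1],None,fx=3,fy=3,interpolation=cv2.INTER_CUBIC))
show()
E
```

```text
t10.89 pos [-11.1  111.89  33.84] F [0.11 0.42 0.76]
 t11.22 pos [-10.45 102.34  34.84] F [-0.4   1.03 -0.12]
 t11.32 pos [-10.8  103.07  34.67] F [ 0.16  0.43 -1.13]
```

View pics/f_w.png

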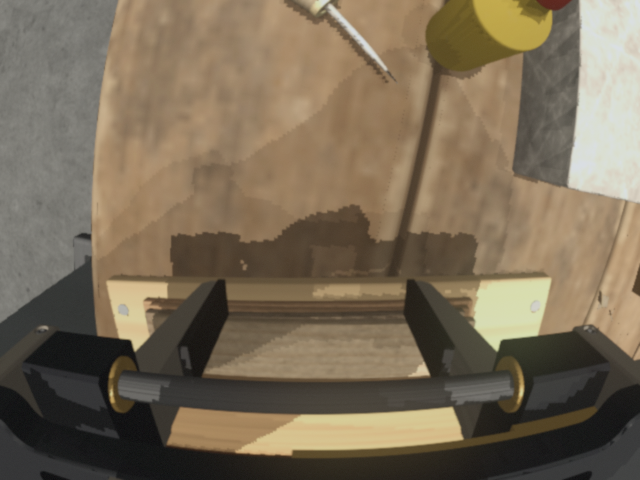

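View pics/f_s.png

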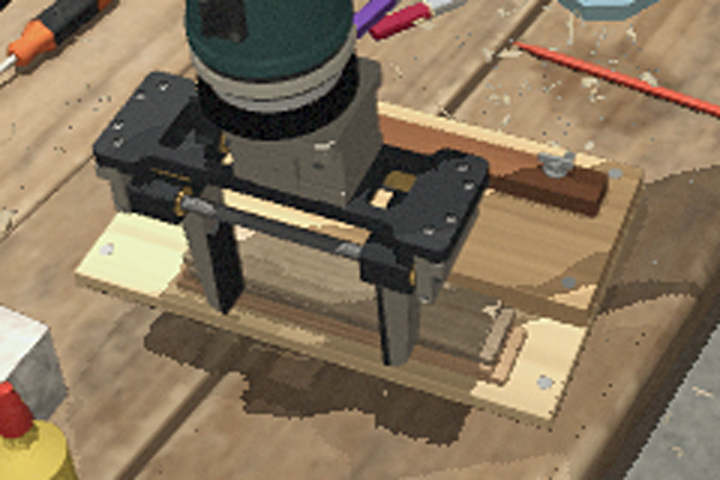

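```bash
python3 - <<'E'
from h import *
robot.servo_line(W(-11,62,34.0),feed=35); show()
cv2.imwrite("pics/g_s.png",cv2.resize(viewer.read_camera("side")[270:430,140:380,::-1],None,fx=3,fy=3,interpolation=cv2.INTER_CUBIC))
E
```

```text
t12.65 pos [-11.09  62.31  34.01] F [-0.66 -0.14 -0.5 ]
```

View pics/g_s.png

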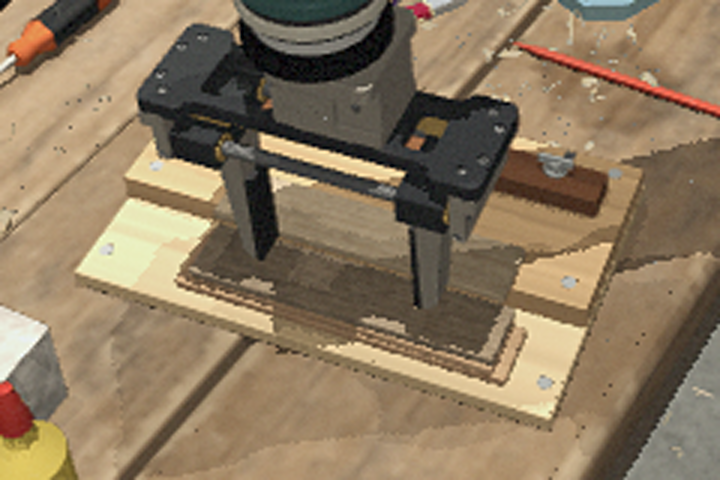

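```bash
python3 - <<'E'
from h import *
robot.servo_line(W(-11,40,33.6),feed=35)
robot.servo_line(W(-11,39,32.6),feed=20)
robot.servo_line(W(-11,28,32.6),feed=30); show()
cv2.imwrite("pics/i_s.png",cv2.resize(viewer.read_camera("side")[270:430,140:380,::-1],None,fx=3,fy=3,interpolation=cv2.INTER_CUBIC))
robot.hold(0.2); show()
E
```

```text
t14.24 pos [-10.88  27.71  32.67] F [-0.6   0.37 -0.46]
 t14.49 pos [-11.04  28.2   32.61] F [-0.19  0.94 -0.89]
```

View pics/i_s.png

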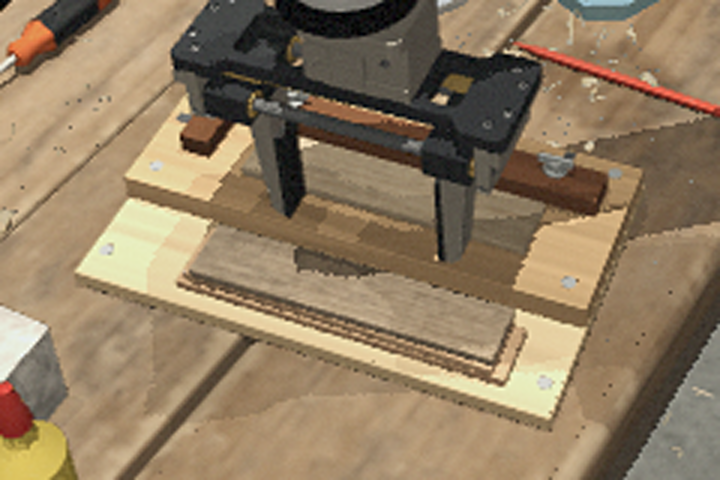

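```bash
cat >> h.py <<'E'
def avg(n=4,dt=0.03):
    F=[];Q=[]
    for _ in range(n):
        robot.hold(dt); t,q,f=st(); F.append(f);Q.append(q)
    return t,np.mean(Q,0),np.mean(F,0)
E
python3 - <<'E'
from h import *
o=[fj(robot.observe()).round(2) for _ in range(3)]; print(o)
t,q,f0=avg(5); print(t,q.round(2),f0.round(2))
for y in np.arange(27,16,-0.5):
    robot.servo_line(W(-11,y,32.6),feed=10); t,q,f=avg(); print(y,round(t,2),q.round(2),f.round(2),flush=True)
    if f[1]>2.2: break
E
```

```text
[array([-0.19,  0.94, -0.89]), array([-0.19,  0.94, -0.89]), array([-0.19,  0.94, -0.89])]
14.6583 [-11.06  28.15  32.58] [-0.62 -0.02  0.09]
27.0 15.04 [-10.98  26.95  32.6 ] [-0.27 -0.01 -0.14]
26.5 15.43 [-10.98  26.47  32.61] [-0.03 -0.15  0.36]
26.0 15.81 [-11.    25.97  32.6 ] [ 0.29  0.32 -0.22]
25.5 16.19 [-11.01  25.45  32.59] [-0.01  0.1  -0.23]
25.0 16.57 [-11.    24.96  32.6 ] [-0.03  0.1  -0.17]
24.5 16.96 [-10.99  24.45  32.59] [ 0.15  0.31 -0.25]
24.0 17.34 [-11.    23.93  32.6 ] [-0.11 -0.2  -0.03]
23.5 17.73 [-11.03  23.55  32.61] [-0.26  0.    0.08]
23.0 18.11 [-11.08  23.32  32.63] [-0.13  1.8  -0.54]
22.5 18.49 [-11.07  23.17  32.7 ] [-0.17  3.36 -0.11]
```

```bash
python3 - <<'E'
from h import *
robot.servo_line(W(-11,27,32.8),feed=30)
grip(0.0,10); show()
robot.servo_line(W(-11,24.3,32.6),feed=15); t,q,f=avg(); print(round(t,2),q.round(2),f.round(2))
for y in np.arange(23.7,16,-0.5):
    robot.servo_line(W(-11,y,32.6),feed=10); t,q,f=avg(); print(round(y,1),round(t,2),q.round(2),f.round(2),flush=True)
    if f[1]>2.5: break
robot.servo_line(W(-11,28,32.8),feed=30); show()
cv2.imwrite("pics/j_s.png",cv2.resize(viewer.read_camera("side")[270:430,140:380,::-1],None,fx=3,fy=3,interpolation=cv2.INTER_CUBIC))
I=viewer.camera_info("wrist"); im=viewer.read_camera("wrist"); cv2.imwrite("pics/j_w.png",im[:,:,::-1])
E
```

```text
t20.13 pos [-10.98  26.97  32.81] F [-0.4  -0.62 -0.92]
20.6 [-10.98  24.25  32.62] [-0.08  0.15 -0.44]
23.7 20.98 [-11.01  23.7   32.59] [ 0.87 -0.23  0.41]
23.2 21.37 [-11.04  23.29  32.61] [-0.3   0.22 -0.31]
22.7 21.75 [-11.04  23.24  32.68] [-0.15  1.92 -0.41]
22.2 22.13 [-11.05  23.13  32.76] [-0.69  4.93 -0.05]
 t22.48 pos [-10.94  26.97  32.54] F [-0.15 -0.16 -0.6 ]
```

View pics/j_s.png

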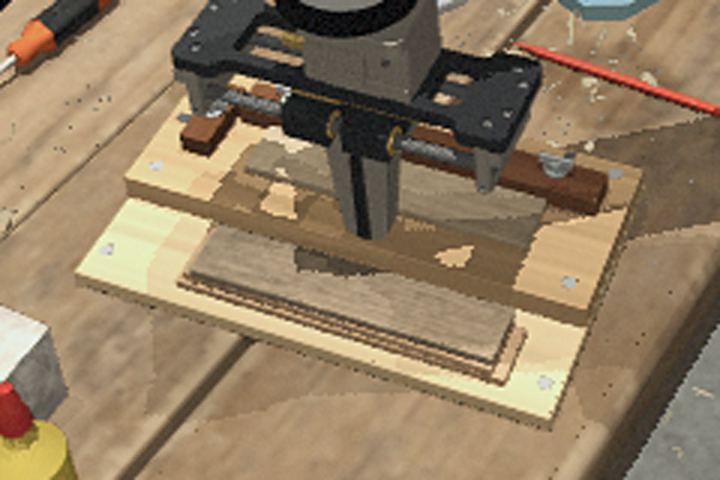

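View pics/j_w.png

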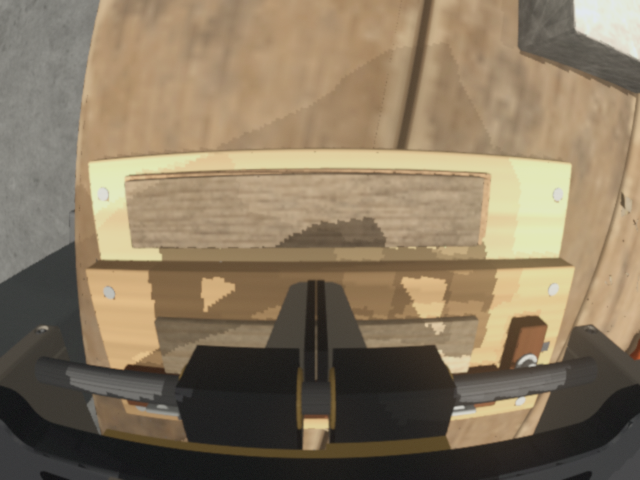

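```bash
python3 - <<'E'
from h import *
robot.servo_line(W(-14,29,62),feed=120)
robot.servo_line(W(-138,-4.5,62),feed=160)
robot.servo_line(W(-138,-4.5,32.6),feed=80); show()
I=viewer.camera_info("wrist"); im=viewer.read_camera("wrist"); cv2.imwrite("pics/k_w.png",im[:,:,::-1]); np.savez("pics/k.npz",im=im,**I)
cv2.imwrite("pics/k_s.png",cv2.resize(viewer.read_camera("side")[250:430,140:380,::-1],None,fx=3,fy=3,interpolation=cv2.INTER_CUBIC))
E
```

```text
t24.43 pos [-138.17   -4.72   31.82] F [ 0.05 -0.45 -0.06]
```

View pics/k_w.png

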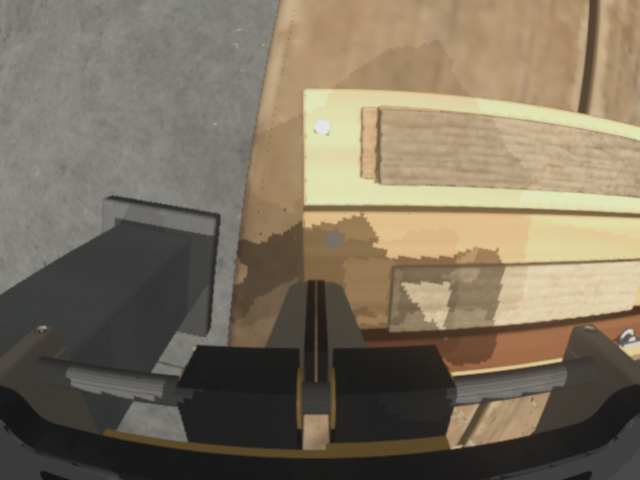

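View pics/k_s.png

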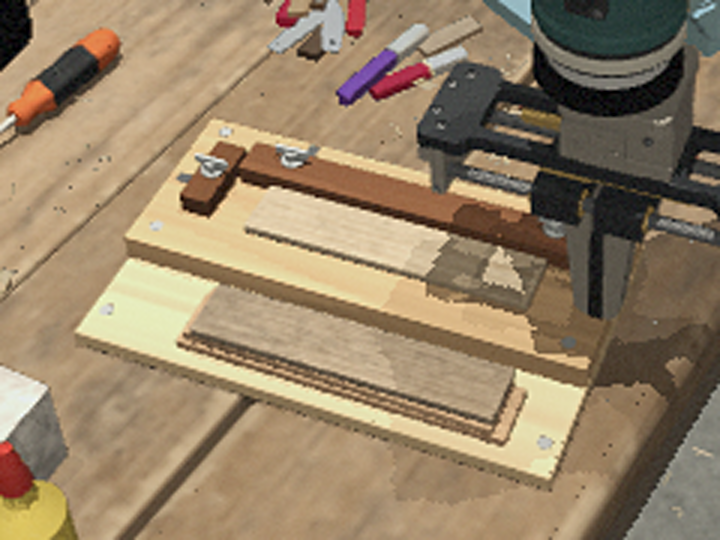

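```bash
python3 - <<'E'
from h import *
from scipy.optimize import least_squares
d=np.load("pics/k.npz"); I={k:d[k] for k in("camera_matrix","R","t")}
def pj(u,z): return least_squares(lambda q:(projw(I,jig2w(p,[(q[0],q[1],z)]))-[u]).ravel(),(0,0)).x.round(1)
print(pj((391,268),36.5),pj((388,332),36.5),pj((303,206),30),pj((303,89),12))
E
```

```text
[-101.8   13. ] [-100.6  -23.2] [-144.5   42.2] [-144.9   99.3]
```

```bash
python3 - <<'E'
from h import *
Y=-4.8
robot.servo_line(W(-124,Y,32.8),feed=40)
robot.servo_line(W(-105,Y,32.8),feed=25); t,q,f=avg(); print(round(t,2),q.round(2),f.round(2))
for x in np.arange(-104,-98,1):
    robot.servo_line(W(x,Y,32.8),feed=15); t,q,f=avg(3); print(round(x,1),round(t,2),q.round(2),f.round(2),flush=True)
    if f[0]<-2: break
I=viewer.camera_info("wrist"); im=viewer.read_camera("wrist"); cv2.imwrite("pics/l_w.png",im[:,:,::-1]); np.savez("pics/l.npz",im=im,**I)
cv2.imwrite("pics/l_s.png",cv2.resize(viewer.read_camera("side")[250:430,140:380,::-1],None,fx=3,fy=3,interpolation=cv2.INTER_CUBIC))
E
```

```text
26.07 [-105.09   -4.86   32.77] [ 0.33 -0.02  0.01]
-104 26.43 [-103.98   -4.81   32.8 ] [ 0.02 -0.38 -0.45]
-103 26.77 [-102.94   -4.79   32.8 ] [ 0.19 -0.35  0.25]
-102 27.12 [-101.93   -4.8    32.81] [ 0.22  0.16 -0.04]
-101 27.48 [-100.93   -4.82   32.8 ] [ 0.06  0.56 -0.03]
-100 27.82 [-99.91  -4.8   32.82] [0.31 0.11 0.37]
-99 28.18 [-98.93  -4.79  32.81] [ 0.19 -0.57 -0.05]
```

View pics/l_s.png

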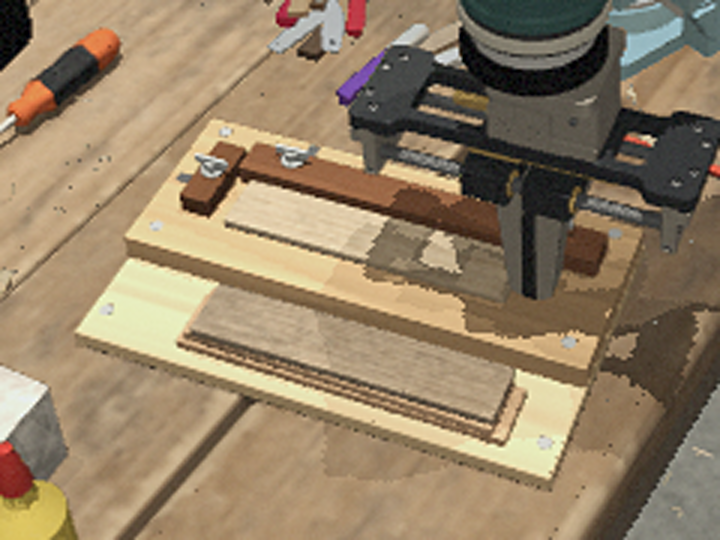

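View pics/l_w.png

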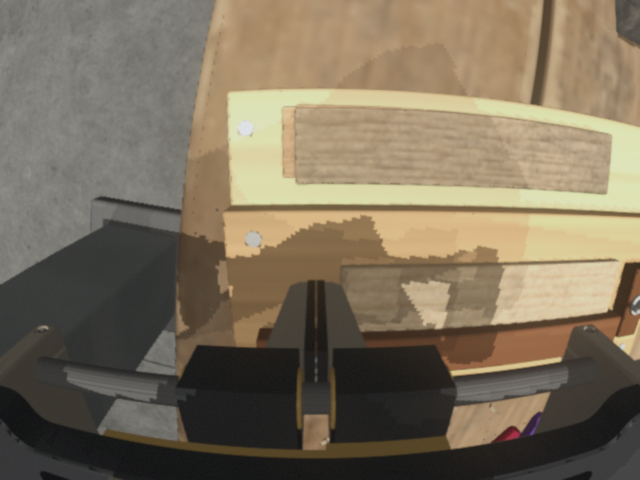

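```bash
python3 - <<'E'
from h import *
from scipy.optimize import least_squares
d=np.load("pics/l.npz"); I={k:d[k] for k in("camera_matrix","R","t")}
def pj(u,z): return least_squares(lambda q:(projw(I,jig2w(p,[(q[0],q[1],z)]))-[u]).ravel(),(50,0)).x.round(1)
print(pj((342,267),36.5),pj((617,262),36.5),pj((619,316),36.5),pj((623,290),30),pj((627,290),44),pj((342,332),36.5))
c=cv2.resize(d["im"][240:360,330:640,::-1],None,fx=2.5,fy=2.5,interpolation=cv2.INTER_CUBIC); cv2.imwrite("pics/l2.png",c)
E
```

```text
[-86.5  13.3] [89.6 12.4] [107.7 -27.3] [111.4 -10.9] [98.8 -4.1] [-85.5 -23.3]
```

View pics/l2.png

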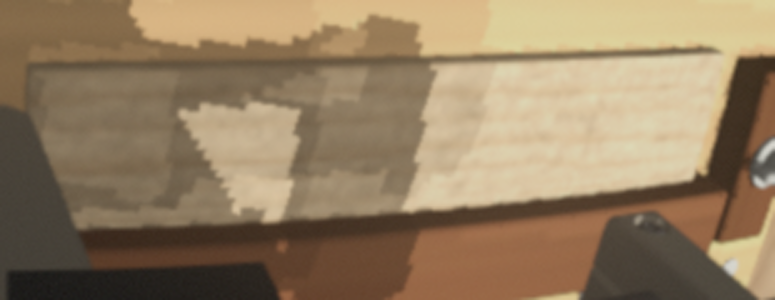

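```bash
python3 - <<'E'
from h import *
Y=-4.8
robot.servo_line(W(-94.5,Y,32.8),feed=12); t,q,f=avg(3); print(round(t,2),q.round(2),f.round(2))
assert f[0]>-1.5
for x in np.arange(-93.5,-78,0.5):
    robot.servo_line(W(x,Y,32.8),feed=10); t,q,f=avg(3); print(round(x,1),round(t,2),q.round(2),f.round(2),flush=True)
    if f[0]<-2.2 or t>42: break
E
```

```text
28.9 [-94.45  -4.81  32.8 ] [ 0.4  -0.09 -0.  ]
-93.5 29.25 [-93.49  -4.79  32.8 ] [ 0.6  -0.09 -0.15]
-93.0 29.6 [-93.02  -4.8   32.79] [-0.05  0.06  0.16]
-92.5 29.95 [-92.48  -4.79  32.79] [-0.43  0.31  0.11]
-92.0 30.3 [-91.95  -4.79  32.81] [-0.14  0.05  0.14]
-91.5 30.65 [-91.46  -4.81  32.81] [-0.1  -0.41 -0.23]
-91.0 31.0 [-90.99  -4.78  32.8 ] [-0.32  0.1   0.01]
-90.5 31.35 [-90.47  -4.8   32.79] [-0.54  0.31 -0.08]
-90.0 31.7 [-89.95  -4.79  32.81] [-0.39 -0.    0.23]
-89.5 32.05 [-89.46  -4.81  32.81] [-0.62  0.18  0.42]
-89.0 32.4 [-88.97  -4.79  32.81] [-0.42  0.42  0.19]
-88.5 32.75 [-88.46  -4.8   32.81] [ 0.11 -0.   -0.35]
-88.0 33.1 [-88.06  -4.8   32.78] [-0.9   0.31 -0.37]
-87.5 33.45 [-87.9   -4.8   32.71] [-2.2   0.25  0.83]
```

```bash
python3 - <<'E'
from h import *
Y=-4.8
robot.servo_line(W(-87.2,Y,32.8),feed=10); t,q,f=avg(3); print(round(t,2),q.round(2),f.round(2))
robot.servo_line(W(-94,Y,33),feed=30)
robot.servo_line(W(-80,60,110),feed=170); robot.hold(.1)
I=viewer.camera_info("wrist"); im=viewer.read_camera("wrist"); cv2.imwrite("pics/m_w.png",im[:,:,::-1]); np.savez("pics/m.npz",im=im,**I)
s=viewer.read_camera("side"); cv2.imwrite("pics/m_s.png",cv2.resize(s[270:420,140:380,::-1],None,fx=3.3,fy=3.3,interpolation=cv2.INTER_CUBIC)); show()
E
```

```text
33.8 [-87.78  -4.81  32.67] [-3.61  0.    1.28]
 t35.12 pos [-80.39  58.76 109.02] F [-0.61 -0.17 -1.41]
```

View pics/m_w.png

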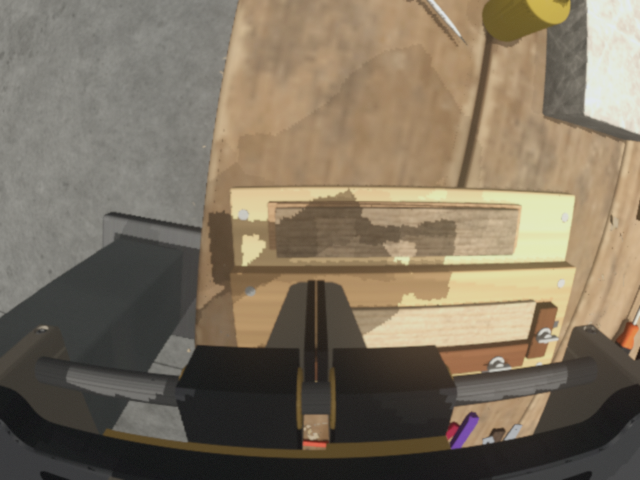

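View pics/m_s.png

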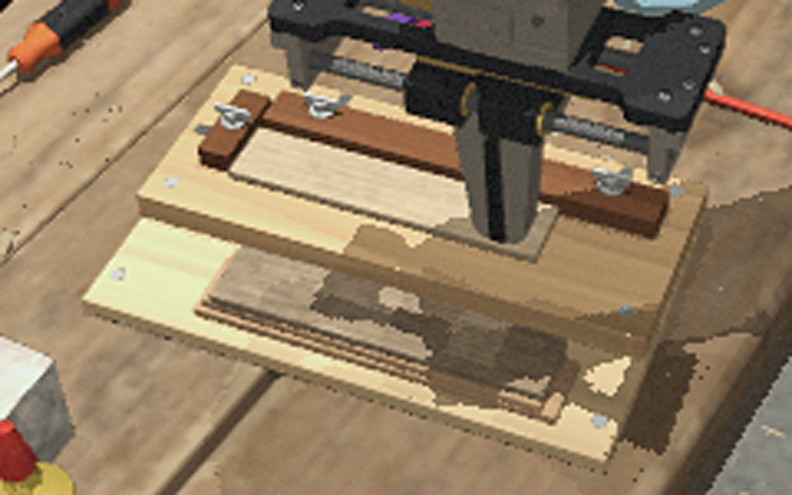

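```bash
python3 - <<'E'
from h import *
robot.servo_line(W(13,32,60),feed=150)
robot.servo_line(W(13,29,33),feed=80)
robot.servo_line(W(13,24.2,32.8),feed=25); t,q,f=avg(3); print(round(t,2),q.round(2),f.round(2))
for y in (23.7,23.3,22.9,22.6):
    robot.servo_line(W(13,y,32.8),feed=10); t,q,f=avg(3); print(round(y,1),round(t,2),q.round(2),f.round(2),flush=True)
    if f[1]>1.5: break
robot.servo_line(W(13,29,33),feed=30)
robot.servo_line(W(-90,60,160),feed=170); robot.hold(.1)
I=viewer.camera_info("wrist"); im=viewer.read_camera("wrist"); cv2.imwrite("pics/n_w.png",im[:,:,::-1]); np.savez("pics/n.npz",im=im,**I)
cv2.imwrite("pics/n_t.png",cv2.resize(viewer.read_camera("top")[160:330,150:290,::-1],None,fx=3.5,fy=3.5,interpolation=cv2.INTER_CUBIC))
s=viewer.read_camera("side"); cv2.imwrite("pics/n_s.png",cv2.resize(s[270:420,140:380,::-1],None,fx=3.3,fy=3.3,interpolation=cv2.INTER_CUBIC)); show()
E
```

```text
36.93 [13.14 24.05 32.98] [-0.31 -0.01 -0.26]
23.7 37.28 [13.01 23.71 32.81] [-0.09 -0.34 -0.29]
23.3 37.63 [12.98 23.35 32.81] [-0.37  0.11  0.11]
22.9 37.98 [12.96 23.31 32.84] [-0.95  2.   -0.67]
 t39.71 pos [-89.85  59.49 159.21] F [ 0.42  0.22 -0.72]
```

View pics/n_w.png

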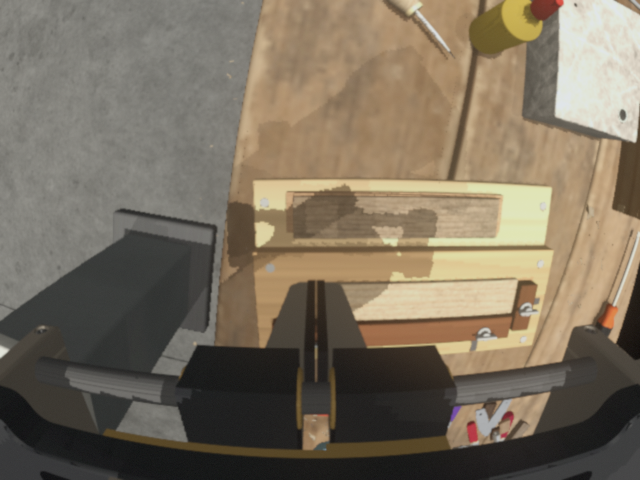

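View pics/n_s.png

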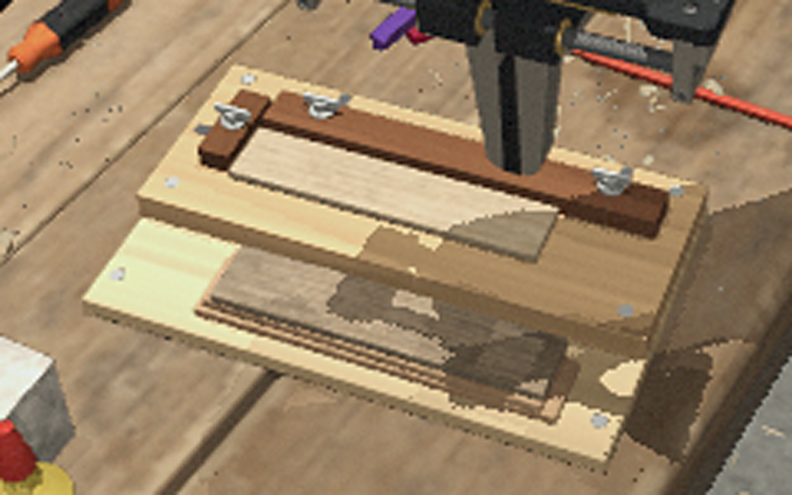

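```bash
python3 - <<'E'
from h import *
robot.job_done(); show()
E
```

```text
the job is handed in; nothing more can be done
the job is handed in; nothing more can be done
```

The top slip is lying on the ledge, snug against both the long fence and the end stop. I handed the job in at about 40 s of the 51 s allowed.

- **Sideways push:** I pushed the slip off the stack with both open fingers against its long edge, never lifting it. I stepped up to the fence until I felt it at about 3.4 N. I then nudged once more with the fingers shut, peaking at about 4.9 N.
- **Lengthwise push:** I slid it about 25 mm along the fence with the shut fingers until it met the end stop at about 3.6 N. All felt forces were well under the 12 N at which the clamps slip.
- **Fence check:** a last light touch of about 2 N at the middle of the slip met resistance at the same place as before, within about 0.1 mm. So the slip was still against the fence and the fence had not moved.
- **Pictures:** the last side view and wrist view show no visible gap at the fence or the end stop. The three remaining slips are still stacked, and nothing else in view looks disturbed.
- **Not checked:** I did not compare before-and-after positions of the pencil or the end cutters; the robot worked nowhere near them. The end stop's place was confirmed only by the one contact and the pictures.

No check failed. The camera estimates of the fence and stop positions agreed with the felt contacts to about 1–2 mm.

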